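Lock a keg's lid with its lever-lock band and loose handle bar

ROBOT

A 7-joint arm with a two-finger parallel gripper is mounted at the origin on a cart in front of the work surface, level with it; the furniture and walls round the work are solid. World frame = base frame: x ahead of the robot, y to its left, z up, the work surface at z = 0. Lengths are in m, angles in degrees, forces in N, time in s.
With the tool pointing down it reaches from about 0.425 to 0.875 m from the base axis. Payload 4.7 kg.
Tool frame: the origin (TCP) lies at the very end of the fingers, on their centre line; the grasp point (between the pads) lies 19 mm behind it; z points along the fingers, y is the line along which they close (so a half turn about z gives the same grasp; the last joint's range is limited). The gripper opens to 87 mm and grips with 3 to 60 N. Pads are 19 mm wide; open, the fingers measure 117 mm over their backs; the gripper's body (75 mm by 190 mm) begins 51 mm behind the grasp point.
Start: joints at [69.735, 18.392, -4.016, 83.108, 1.295, 78.541, -3.26], TCP at [0.234, -0.607, 0.223] pointing down, gripper open.
Joint ranges: [-163.93, 163.93], [-17.29, 119.83], [-79.2, 71.16], [3.27, 140.29], [-89.18, 269.18], [5.43, 117.66], [-154.24, 154.24]. Speed limits (degrees/s): [147.25, 147.25, 180, 180, 180, 180, 180].

INTERFACE

Orientations are given as [roll, pitch, yaw] about the fixed x, y, z axes, in that order (R = Rz(yaw) Ry(pitch) Rx(roll)).
In Python, from cell import telemetry, cams, env gives the robot as it stands.
- The arm moves only by the tool arm_command, never from a script. Its argument "series" is text: rows parted by semicolons, each of 5 numbers parted by spaces: the shift along the tool's x, y, z in mm, then the turn about the tool's z in rad, then the closure in counts, from 0 (fully open) to 255 (shut). A call has 1 to 20 rows; each row shifts and turns the commanded pose from where the row before left it, along the tool's axes as they then stand; what a row does not reach is not made up. A row lasts 1/12 s, in which the tool goes at most 41.7 mm and 7.16 degrees, less where a joint would pass 70% of its speed; a pose out of reach is approached as far as the arm can. A call is refused whole if a number of a shift passes 41.7 or a number of a turn 0.125, either way. A call with a gripper value outside its range is refused whole. The fingers move at their own pace and stop on an object; "squeeze" is the grip in N (left out, the last holds). Time passes only in rows, so rows that do not move let the fingers close. It gives the time, the measured TCP pose, the force, the opening and the grip force at its end, in the units of the state.
- telemetry.get_obs(): the state, without advancing time (a new reading comes with each control period).
- cams.read_camera(name): name is "scene" or "top" or "wrist"; returns the picture (420x560x3 uint8, blue, green, red); there is no depth.
- cams.calibration(name): a dict with "K" (3x3 intrinsics, pixels), "origin" and "rotation" of the camera in the world; the wrist camera has in their place "hand_eye" (4x4, takes a point from camera to tool coordinates, whose origin is the TCP and whose axes are the flange's). Camera axes: x right, y down, z forward; pixel columns grow to the right and rows downward; lengths in m; the calibration is good to about 2 mm. The wrist camera is an equidistant fisheye: a pixel r from the principal point sees the ray r / f radians off the axis. A picture is of the moment at which its call begins: read the wrist's pose just before it. calibration takes no time and is no camera call.
- env.sign_off(): hands the job in; it is judged then, once.
The state is a dict: "time_s": time; "qpos": joint angles; "joint_velocities": joint speeds; "effort": joint torques, N m; "tool_pos": TCP position; "tool_rot": TCP orientation; "force": force on the tool from outside, world axes, zero at the start; "wrist_torque": the same for the moment, N m; "grip_width": finger opening in m; "grasp_force": force on a finger pad.
Only numpy, scipy, OpenCV 4.12 (cv2) and the standard library are available. Lean on these libraries where they do the work, as an engineer would, in place of code of your own. Each camera call takes 0.05 s, during which the arm holds its last target. There are 200 camera calls.

TASK

Lock the lid of the steel keg: take the handle bar from the chopping board, slip its socket all the way onto the short lever of the keg's band clamp, and swing the lever with it, over its dead point and on until the lever is hard against its stop. Push steadily and stop as soon as you feel the stop, for the thin lever bends if you lean on the handle with much more than 2 kg, and never push the lever with the gripper itself. Then draw the bar off the lever, which must stay locked, and lay it flat on the chopping board again without dropping it; leave the pepper mill and the jars where they stand.

Things in the scene. Friction and masses are not known exactly. Their poses are not given: they have to be found in the camera images.
- keg: steel keg, firm on the table, 180 mm across, 160 mm tall, lid on, lever-lock band round its rim. Origin: centre of its underside; z up; the clamp is on its -x side. Shut, the clamp's lever points exactly along the keg's +y. Past the dead point the lever no longer springs back but is stiff (0.3 to 0.55 N m) and must be pushed on to its solid stop.
- lever_pivot (a point): vertical pivot of the clamp lever, 153 mm above the table, at [-0.112, 0, 0.153] in the keg's frame. The lever turns level about it, clockwise from above to lock, from 70 to 90 degrees before shut. It resists with up to 1.3 to 1.8 N m, most at about 45 degrees before shut, then less down to the dead point, 8 degrees before shut; well short of that it springs back open when let go.
- lever_tip (a point): free end of the lever, 66 mm from the pivot, at its height; the lever points from pivot to tip. Its outer 40 mm is a bare flat steel stub, 6 mm thick and 12 mm high, tip slightly tapered; nearer the pivot are its fork and the link. The socket fits it with 2 mm play each side, so the lever lags behind the bar; twisting the bar on it strains it as pushing does.
- bar: loose handle bar, 170 mm long, about 160 g: black handle 24 mm wide and 26 mm high, steel socket at one end. Origin: on its underside below the middle of the handle; x along the bar from socket to handle end; z up as it lies; its axis is 13 mm above the underside. The handle reaches from x = -54 to +67 mm.
- bar_mouth (a point): mouth of the socket, on the bar's axis, 98 mm from the bar's origin; its bell stands 6 mm farther out. The hole for the lever's stub is 10 mm wide (level), 16 mm high and 38 mm deep. Fully home the lever's tip touches its bottom: the mouth is then 28 mm and the bar's origin 126 mm from the pivot.
- board: wooden chopping board, 240 mm (x) by 340 mm (y), 22 mm thick, firm on the table. Origin: centre of its underside. A lime and a lemon lie fixed along its +y edge (y above 95 mm).
- pepper_mill: wooden pepper mill, 58 mm across, 150 mm tall, standing beyond the board; origin at the centre of its foot
- honey_jar: honey jar with screw lid, 60 mm across, 85 mm tall; origin at the centre of its foot
- spice_jar: spice jar with dark cap, 41 mm across, 105 mm tall; origin at the centre of its foot
There are look-alikes about, which are no part of the job. Of the things shaped like the bar, the black one is meant.

How it is judged:
By the outcome, as a careful person would: the job done as asked, in the order asked, and still so for the second after the job is handed in, with the robot touching nothing.
It also fails if it takes over 72 s, if anything falls off the work surface, if the arm or the gripper's body presses on something with over 40 N, if the wrist force passes 120 N, or if a joint passes its speed limit or range.

## Working session

There is one attempt and no reset: what is moved stays moved. The work goes in short steps, Python scripts to look and compute and a tool call to move; the robot and the scene stay as the last step left them, time stands still between calls to the robot, and variables do not carry over. Pictures are saved under pics/ and viewed, at most 10 in all, crops included, and the job is handed in when it is done.

Besides the shell and the picture viewer there is one more tool, called after "Call:" by a JSON object that holds its "api" and its "payload". arm_command: Moves the arm, as the interface text tells. Its arguments: {"type":"object","properties":{"series":{"type":"string"},"squeeze":{"type":"number"}},"required":["series"]}

```bash
mkdir -p pics; ls; cat > h.py <<'E'
import numpy as np, cv2
from cell import telemetry, cams, env
from scipy.spatial.transform import Rotation as R
def ray(cam,u,v):
    c=cams.calibration(cam);K=np.array(c["K"]);d=np.linalg.inv(K)@[u,v,1]
    return np.array(c["origin"]),np.array(c["rotation"])@d
def plane(cam,u,v,z):
    o,d=ray(cam,u,v);return o+d*(z-o[2])/d[2]
def proj(cam,p):
    c=cams.calibration(cam);q=np.array(c["rotation"]).T@(np.array(p)-np.array(c["origin"]));q=np.array(c["K"])@q
    return q[:2]/q[2]
E
python3 - <<'E'
from h import *
print(telemetry.get_obs())
for n in("scene","top"):
    print(cams.calibration(n)); cv2.imwrite(f"pics/{n}0.png",cams.read_camera(n))
print(cams.calibration("wrist"))
E
```

```text
pics
{'time_s': 0.0, 'qpos': array([69.73436642, 18.43816917, -4.01557478, 83.17597828,  1.29498551,
       78.5397981 , -3.25982988]), 'joint_velocities': array([ 0.04885349,  0.12495111, -0.04750173, -0.0430199 ,  0.15398895,
        0.03602815,  0.05184596]), 'effort': array([-6.43280032e-05, -4.91282129e+01, -4.04140949e-01, -3.12525022e+01,
       -6.39184099e-02,  4.36723139e-02,  2.02231736e-04]), 'tool_pos': array([ 0.23347019, -0.60602665,  0.22146218]), 'tool_rot': array([-1.79891297e+02,  5.74776116e-03,  2.10756208e+01]), 'force': array([-0.04114097,  1.08844269,  0.86445064]), 'wrist_torque': array([-0.03817762,  0.00519176,  0.00730636]), 'grasp_force': 0.0, 'grip_width': 0.08651722840433657}
{'K': array([[411.24415036,   0.        , 270.70862109],
       [  0.        , 411.24415036, 208.37625382],
       [  0.        ,   0.        ,   1.        ]]), 'origin': array([-0.0306757 ,  0.4447921 ,  0.92615644]), 'rotation': array([-1.36704740e+02, -5.12018262e-02, -1.26926942e+02])}
{'K': array([[481.91599928,   0.        , 284.77793818],
       [  0.        , 481.91599928, 206.41097241],
       [  0.        ,   0.        ,   1.        ]]), 'origin': array([ 0.41709583, -0.0332486 ,  1.56662022]), 'rotation': array([-173.35486307,    0.75640545,  -91.58497393])}
{'K': array([[325.1922621 ,   0.        , 281.06605827],
       [  0.        , 325.1922621 , 209.47822516],
       [  0.        ,   0.        ,   1.        ]]), 'hand_eye': array([[ 1.07064589e-03, -9.68087761e-01, -2.50609138e-01,
         6.80678408e-02],
       [ 9.99999329e-01,  9.25411128e-04,  6.97364775e-04,
         3.12701750e-04],
       [-4.43193818e-04, -2.50609717e-01,  9.68088102e-01,
        -1.62445901e-01],
       [ 0.00000000e+00,  0.00000000e+00,  0.00000000e+00,
         1.00000000e+00]])}
```

```bash
sed -i 's/np.array(c\["rotation"\])/R.from_euler("xyz",c["rotation"],degrees=True).as_matrix()/' h.py; python3 - <<'E'
from h import *
a=cv2.imread("pics/top0.png");cv2.imwrite("pics/top0b.png",cv2.resize(a,(800,600),interpolation=cv2.INTER_CUBIC))
a=cv2.imread("pics/scene0.png");cv2.imwrite("pics/scene0b.png",cv2.resize(a,(800,600),interpolation=cv2.INTER_CUBIC))
E
```

```text
(no output)
```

View pics/top0b.png

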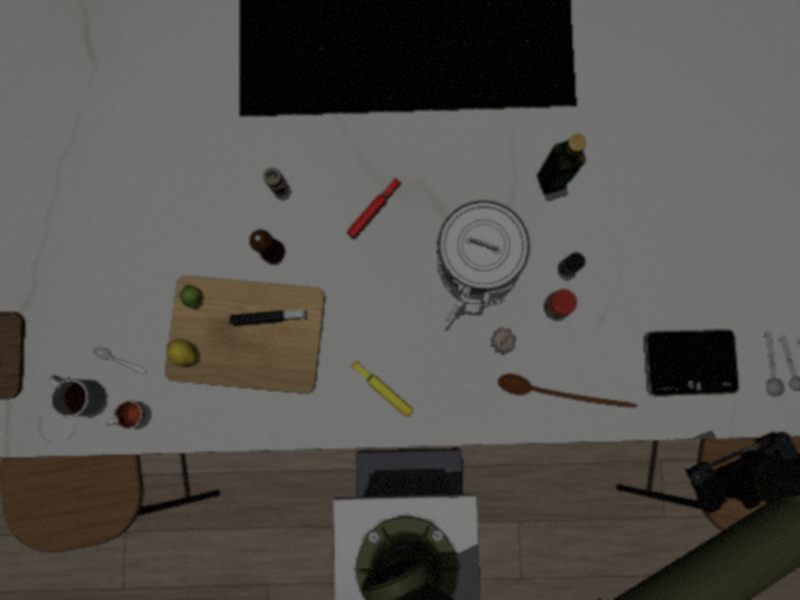

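View pics/scene0b.png

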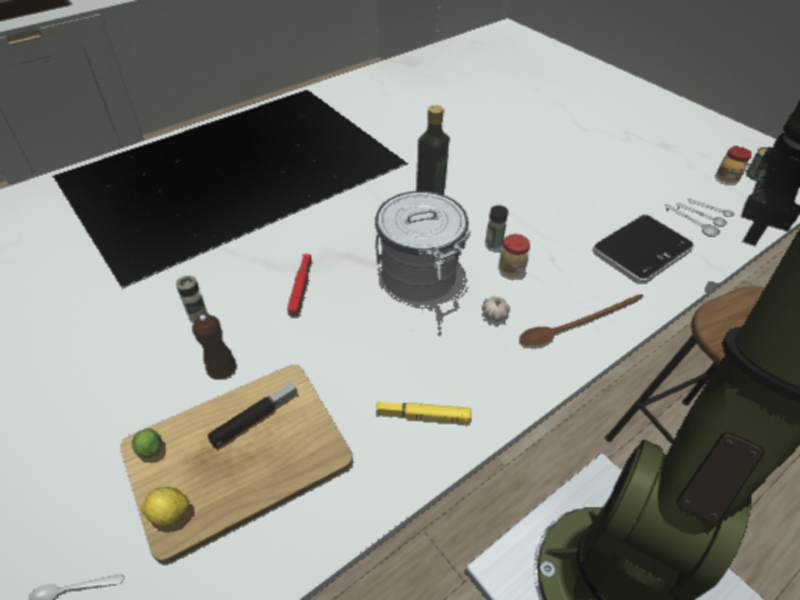

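Candidates for the bar (top picture, 800x600): black one on the board (268,318), red (375,208), yellow (382,388). Black one is chosen; its steel socket points right (-y). Keg at (484,245), with its clamp at about (470,300). Now one close composite.

```bash
python3 - <<'E'
from h import *
t=cv2.imread("pics/top0.png");s=cv2.imread("pics/scene0.png")
def crop(a,u,v,w,h,g):
    c=a[v:v+h,u:u+w].astype(float); c=255*(c/255)**g
    return cv2.resize(c.astype(np.uint8),(400,300),interpolation=cv2.INTER_CUBIC)
# 80x60 crops => x5
A=crop(t,295,180,80,60,.6);B=crop(s,270,160,80,60,1)
C=crop(t,150,200,80,60,.6);D=crop(s,135,258,80,60,.8)
cv2.imwrite("pics/comp.png",np.vstack([np.hstack([A,B]),np.hstack([C,D])]))
E
```

```text
(no output)
```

View pics/comp.png

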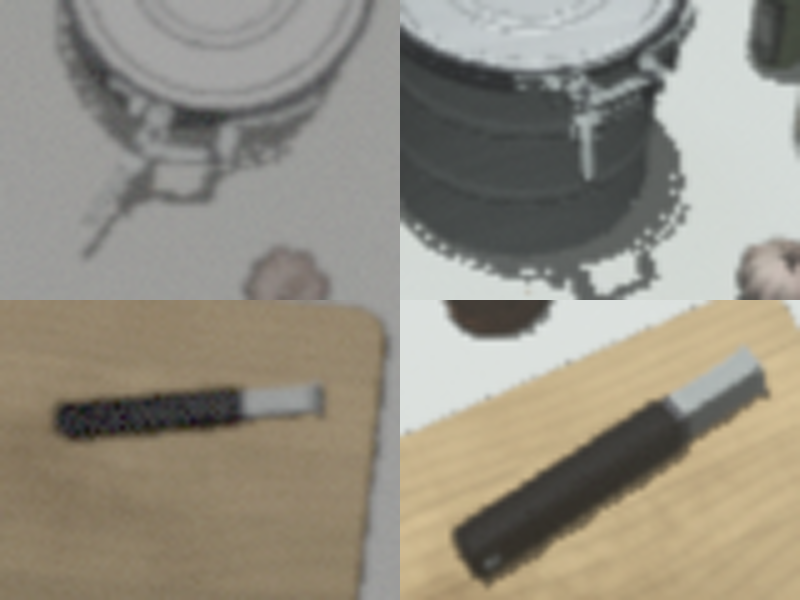

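```bash
python3 - <<'E'
from h import *
np.set_printoptions(precision=4,suppress=True)
k=1.4286
print("keg",plane("top",338.8,171.5,.163))
s=lambda x,y:(270+(x-400)/5,160+y/5); t=lambda x,y:(295+x/5,180+y/5)
P=plane("scene",*s(585,105),.157);T=plane("scene",*s(588,178),.157)
print(P,T,np.linalg.norm(P-T)); 
for q in(P,T): u,v=proj("top",q);print((u-295)*5,(v-180)*5)
b=lambda x,y:(150+x/5,200+(y-300)/5); d=lambda x,y:(135+(x-400)/5,258+(y-300)/5)
for p in((58,418),(240,402),(322,400)): print("bar top",plane("top",*b(*p),.048))
for p in((470,535),(680,410),(755,355)): print("bar scene",plane("scene",*d(*p),.048))
for p in((262,246),(275,182),(571,265),(562,303)): print(plane("top",p[0]/k,p[1]/k,.1))
for p in((178,277),(325,288),(315,392),(166,380)): print("board",plane("top",p[0]/k,p[1]/k,.022))
E
```

```text
keg [ 0.6802 -0.1816  0.163 ]
[ 0.571  -0.1327  0.157 ] [ 0.5268 -0.0972  0.157 ] 0.05669360344505025
142.37374185767266 144.72869418811754
84.54125409132445 221.39649058967393
bar top [0.5511 0.3738 0.048 ]
bar top [0.5579 0.2581 0.048 ]
bar top [0.5577 0.206  0.048 ]
bar scene [0.5508 0.3724 0.048 ]
bar scene [0.5526 0.2567 0.048 ]
bar scene [0.5588 0.2093 0.048 ]
[0.7043 0.2924 0.1   ]
[0.8459 0.2634 0.1   ]
[ 0.6428 -0.3731  0.1   ]
[ 0.5613 -0.3494  0.1   ]
board [0.6537 0.5016 0.022 ]
board [0.6187 0.167  0.022 ]
board [0.3859 0.1926 0.022 ]
board [0.4216 0.5261 0.022 ]
```

```bash
cat >> h.py <<'E'
def plan(wps,grip=0,start=None):
    """wps: (x,y,z,yaw deg,n rows). prints rows in tool axes, pose down, integrating rounded values"""
    o=telemetry.get_obs()
    p,r=(o["tool_pos"],o["tool_rot"]) if start is None else start
    p=np.array(p,float);M=R.from_euler("xyz",r,degrees=True);rows=[]
    for x,y,z,yaw,n in wps:
        for i in range(n):
            k=n-i
            d=M.inv().apply((np.array([x,y,z])-p)/k).round(1 if False else 4)
            ya=M.as_euler("xyz",degrees=True)[2]
            t=round(-np.radians((yaw-ya+180)%360-180)/k,3)
            rows.append((d*1000).round(1).tolist()+[t,grip])
            p=p+M.apply(d);M=M*R.from_euler("z",t)
    rs=["%g %g %g %g %g"%tuple(q) for q in rows]
    for i in range(0,len(rs),20):print(";".join(rs[i:i+20]))
    return p,M.as_euler("xyz",degrees=True)
def wray(u,v,obs):
    c=cams.calibration("wrist");K=np.array(c["K"]);H=np.array(c["hand_eye"])
    x=np.array([(u-K[0,2])/K[0,0],(v-K[1,2])/K[1,1]]);r=np.hypot(*x)+1e-12
    d=np.r_[x/r*np.sin(r),np.cos(r)]
    M=R.from_euler("xyz",obs["tool_rot"],degrees=True).as_matrix()
    return M@H[:3,3]+obs["tool_pos"],M@H[:3,:3]@d
def wplane(u,v,z,obs):
    o,d=wray(u,v,obs);return o+d*(z-o[2])/d[2]
def wproj(p,obs):
    c=cams.calibration("wrist");K=np.array(c["K"]);H=np.array(c["hand_eye"])
    M=R.from_euler("xyz",obs["tool_rot"],degrees=True).as_matrix()
    q=H[:3,:3].T@(M.T@(np.array(p)-obs["tool_pos"])-H[:3,3])
    th=np.arctan2(np.hypot(*q[:2]),q[2]);f=q[:2]/np.hypot(*q[:2])*th
    return K[0,0]*f[0]+K[0,2],K[1,1]*f[1]+K[1,2]
E
python3 - <<'E'
from h import *
print("mill knob",plane("top",262/1.4286,238/1.4286,.145))
print(plan([(.46,-.2,.28,60,14),(.556,.296,.2,92,17)]))
E
```

```text
mill knob [0.71259652 0.28239965 0.145     ]
25.5 -21.3 -4.1 -0.049 0;26.5 -20 -4.1 -0.048 0;27.5 -18.7 -4.1 -0.049 0;28.4 -17.3 -4.1 -0.048 0;29.1 -15.9 -4.2 -0.049 0;29.9 -14.5 -4.1 -0.048 0;30.6 -13 -4.2 -0.049 0;31.1 -11.5 -4.1 -0.048 0;31.7 -10 -4.2 -0.049 0;32.1 -8.5 -4.1 -0.048 0;32.5 -6.9 -4.2 -0.049 0;32.8 -5.3 -4.1 -0.048 0;33 -3.7 -4.2 -0.049 0;33.2 -2.1 -4.1 -0.048 0;28.1 -9.7 4.7 -0.033 0;28.4 -8.8 4.7 -0.033 0;28.7 -7.8 4.7 -0.033 0;28.9 -6.9 4.8 -0.033 0;29.1 -5.9 4.7 -0.033 0;29.3 -5 4.8 -0.033 0
29.4 -4 4.7 -0.033 0;29.6 -3 4.8 -0.033 0;29.6 -2 4.7 -0.033 0;29.7 -1.1 4.8 -0.033 0;29.7 -0.1 4.7 -0.033 0;29.7 0.9 4.8 -0.033 0;29.6 1.9 4.7 -0.033 0;29.6 2.9 4.8 -0.032 0;29.5 3.8 4.7 -0.033 0;29.3 4.8 4.8 -0.032 0;29.1 5.7 4.7 -0.033 0
(array([0.5560408 , 0.29597703, 0.2000355 ]), array([-1.79963256e+02, -8.79890566e-02,  9.20091867e+01]))
```

Call:
{"api": "arm_command", "payload": {"series": "26 -21 -4 -0.049 0;26.5 -20 -4 -0.048 0;27.5 -18.5 -4 -0.049 0;28.5 -17.5 -4 -0.048 0;29 -16 -4 -0.049 0;30 -14.5 -4 -0.048 0;30.5 -13 -4 -0.049 0;31 -11.5 -4 -0.048 0;31.5 -10 -4 -0.049 0;32 -8.5 -4 -0.048 0;32.5 -7 -4 -0.049 0;33 -5.5 -4 -0.048 0;33 -3.5 -4 -0.049 0;33 -2 -4 -0.048 0;28 -9.5 4.5 -0.033 0;28.5 -9 4.5 -0.033 0;28.5 -8 4.5 -0.033 0;29 -7 4.5 -0.033 0;29 -6 4.5 -0.033 0;29.5 -5 4.5 -0.033 0"}}

```text
time_s: 1.77
tool_pos: [0.4937, -0.024, 0.2511]
tool_rot: [-180.0, 0.0, 71.4]
force: [1.1, 0.2, 0.4]
grip_width: 0.0869
grasp_force: 0.0
```

Call:
{"api": "arm_command", "payload": {"series": "29.5 -4 5 -0.033 0;29.5 -3 5 -0.033 0;29.5 -2 5 -0.033 0;29.5 -1 5 -0.033 0;29.5 0 5 -0.033 0;29.5 1 5 -0.033 0;29.5 2 5 -0.033 0;29.5 3 5 -0.033 0;29.5 4 5 -0.033 0;29.5 5 5 -0.033 0;29 6 5 -0.033 0;0 0 0 0 0"}}

```text
time_s: 2.77
tool_pos: [0.5547, 0.3012, 0.1946]
tool_rot: [-179.8, -0.3, 92.6]
force: [-1.9, -0.2, -0.4]
grip_width: 0.087
grasp_force: 0.0
```

```bash
python3 - <<'E'
from h import *
o=telemetry.get_obs();a=cams.read_camera("wrist");cv2.imwrite("pics/w1.png",a)
import pickle;pickle.dump(o,open("w1.pkl","wb"));print(o["time_s"],o["tool_pos"],o["tool_rot"],o["qpos"],o["force"])
E
```

```text
2.7667 [0.55465009 0.3012357  0.1946235 ] [-179.79104831   -0.27596812   92.6301145 ] [  7.08032665  24.06465808 -49.32070542  86.80546668  18.10431821
  77.59016938 -41.03951779] [-1.87671584 -0.23641101 -0.40442409]
```

View pics/w1.png

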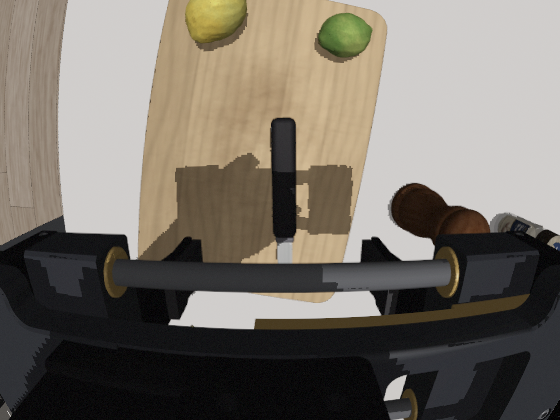

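Wrist view: the black handle runs from (284,119) at its end to (284,237), where the steel socket begins. The mill at (430,205) is clear to the right, and the fingers straddle the bar line.

```bash
python3 - <<'E'
from h import *
import pickle
o=pickle.load(open("w1.pkl","rb"));a=cv2.imread("pics/w1.png")
m=(a.max(2)<75).astype(np.uint8);m[:110]=0;m[242:]=0;m[:,:255]=0;m[:,312:]=0
# handle columns by row
for r in(130,150,165,200,225):
    c=np.where(m[r,268:300])[0]+268;print(r,c.min(),c.max())
for uv in((284,120),(284.5,180),(285,236)): print(wplane(*uv,.048,o))
print("mill foot",wplane(412,190,.07,o))
E
```

```text
130 271 295
150 271 295
165 272 295
200 272 295
225 273 296
[0.55341441 0.37646965 0.048     ]
[0.55666121 0.31906179 0.048     ]
[0.55997473 0.26240449 0.048     ]
mill foot [0.67775739 0.32026386 0.07      ]
```

```bash
python3 - <<'E'
from h import *
plan([(.5562,.3005,.0265,93,9)])
E
```

```text
0.2 0.2 18.7 -0.001 0;0.2 0.2 18.7 -0.001 0;0.2 0.2 18.7 -0.001 0;0.2 0.2 18.7 -0.001 0;0.2 0.2 18.7 -0.001 0;0.2 0.2 18.8 -0.001 0;0.2 0.2 18.7 -0.001 0;0.2 0.2 18.8 -0.001 0;0.3 0.1 18.7 -0.001 0
```

Call:
{"api": "arm_command", "payload": {"series": "0 0 22 -0.003 0;0 0 22 -0.003 0;0 0 22 0 0;0 0 22 0 0;0 0 22 0 0;0 0 22 0 0;0 0 15 0 0;0 0 8 0 0;0 0 0 0 0;0 0 0 0 0"}}

```text
time_s: 3.65
tool_pos: [0.5575, 0.2943, 0.042]
tool_rot: [180.0, -0.0, 92.4]
force: [0.4, 0.2, 0.1]
grip_width: 0.0868
grasp_force: 0.0
```

```bash
python3 - <<'E'
from h import *
o=telemetry.get_obs();print(o["time_s"],o["tool_pos"],o["tool_rot"],o["qpos"],o["force"])
plan([(.5562,.3005,.0265,93,2)])
E
```

```text
3.65 [0.55747422 0.29426661 0.04199597] [ 1.79980935e+02 -9.08953357e-04  9.24299712e+01] [  4.71246573  31.69764555 -45.21603097  95.7758668   24.75645122
  62.99287281 -45.2837183 ] [0.3754981  0.20188337 0.10002152]
3.1 -0.5 7.7 -0.005 0;3.2 -0.5 7.8 -0.005 0
```

Call:
{"api": "arm_command", "payload": {"series": "3 -0.5 7.5 -0.005 0;3 -0.5 8 -0.005 0;0 0 0 0 0;0 0 0 0 255;0 0 0 0 255;0 0 0 0 255;0 0 0 0 255;0 0 0 0 255;0 0 0 0 255;0 0 0 0 255;0 0 0 0 255;0 0 0 0 255", "squeeze": 50}}

```text
time_s: 4.65
tool_pos: [0.5558, 0.3004, 0.026]
tool_rot: [-180.0, 0.0, 93.0]
force: [0.2, 0.4, -0.2]
grip_width: 0.0352
grasp_force: 0.0
```

Call:
{"api": "arm_command", "payload": {"series": "0 0 0 0 255;0 0 0 0 255;0 0 0 0 255;0 0 0 0 255;0 0 0 0 255;0 0 -5 0 255;0 0 -15 0 255;0 0 -25 0 255;0 0 -25 0 255;0 0 -25 0 255;0 0 0 0 255"}}

```text
time_s: 5.57
tool_pos: [0.5584, 0.303, 0.1279]
tool_rot: [179.5, -0.2, 93.1]
force: [0.8, 0.6, -1.4]
grip_width: 0.0236
grasp_force: 50.0
```

```bash
python3 - <<'E'
from h import *
o=telemetry.get_obs();print(o)
plan([(.50,-.17,.25,93,18)],255)
E
```

```text
{'time_s': 5.5667, 'qpos': array([  6.06557594,  27.02028828, -48.01034535,  91.276836  ,
        21.08985969,  70.59452912, -42.69045308]), 'joint_velocities': array([-0.50337001,  2.0670073 ,  1.23639798,  3.11545077,  1.35110041,
       -3.40540218, -1.13082226]), 'effort': array([  1.3651979 , -42.90997267,  -9.01752234, -26.21087372,
        -0.11482612,   0.77089487,   0.12420445]), 'tool_pos': array([0.55839201, 0.30299819, 0.12789809]), 'tool_rot': array([179.50304343,  -0.22565471,  93.05885283]), 'force': array([ 0.77413382,  0.56235204, -1.35574465]), 'wrist_torque': array([ 0.11695599, -0.19439123,  0.00381602]), 'grasp_force': 49.99931216239929, 'grip_width': 0.023569001291527714}
-26 -4.6 -6.9 0 255;-26 -4.6 -6.9 0 255;-26 -4.6 -6.9 0 255;-26 -4.6 -6.9 0 255;-26.1 -4.6 -6.9 0 255;-26 -4.6 -6.9 0 255;-26.1 -4.6 -6.9 0 255;-26 -4.6 -6.9 0 255;-26.1 -4.6 -6.9 0 255;-26 -4.6 -7 0 255;-26.1 -4.6 -6.9 0 255;-26 -4.6 -7 0 255;-26.1 -4.5 -6.9 0 255;-26 -4.6 -7 0 255;-26.1 -4.5 -6.9 0 255;-26 -4.6 -7 0 255;-26.1 -4.5 -6.9 0.001 255;-26 -4.5 -7 0 255
```

Call:
{"api": "arm_command", "payload": {"series": "-20 -4 -8 0 255;-26 -4.5 -8 0 255;-26 -4.5 -8 0 255;-26 -4.5 -8 0 255;-26 -4.5 -8 0 255;-26 -4.5 -8 0 255;-26 -4.5 -8 0 255;-26 -4.5 -8 0 255;-26 -4.5 -8 0 255;-26 -4.5 -8 0 255;-26 -4.5 -8 0 255;-26 -4.5 -7 0 255;-26 -4.5 -6 0 255;-26 -4.5 -6 0 255;-26 -4.5 -5 0 255;-26 -4.5 -5 0 255;-26 -4.5 -5 0 255;-20 -4.5 0 0 255;0 0 0 0 255;0 0 0 0 255"}}

```text
time_s: 7.23
tool_pos: [0.499, -0.16, 0.243]
tool_rot: [-180.0, -0.0, 92.9]
force: [0.2, 0.7, -1.4]
grip_width: 0.0235
grasp_force: 50.0
```

```bash
python3 - <<'E'
from h import *
o=telemetry.get_obs();o=telemetry.get_obs();a=cams.read_camera("wrist")
import pickle;pickle.dump(o,open("w2.pkl","wb"));print(o["time_s"],o["tool_pos"],o["tool_rot"],o["qpos"],o["joint_velocities"])
cv2.imwrite("pics/w2.png",a);cv2.imwrite("pics/w2b.png",cv2.resize(a[0:260,180:527],(800,600),interpolation=cv2.INTER_CUBIC))
cv2.imwrite("pics/top1.png",cams.read_camera("top"))
for p in((.571,-.133,.153),(.527,-.097,.153)): print(wproj(p,o))
E
```

```text
7.2333 [ 0.49902138 -0.16001271  0.24304759] [-1.79976800e+02 -1.99930732e-02  9.28975410e+01] [ 50.49686541   4.54852386 -37.26202855  98.03723287   2.79675406
  78.38129414  15.65441105] [-1.54727846 -0.26987848 -2.48269224  0.30582759 -1.05049402 -0.17066316
 -0.29052921]
(np.float64(371.6387938178572), np.float64(184.52945715822966))
(np.float64(321.31117362912136), np.float64(135.5857449146667))
```

View pics/w2b.png

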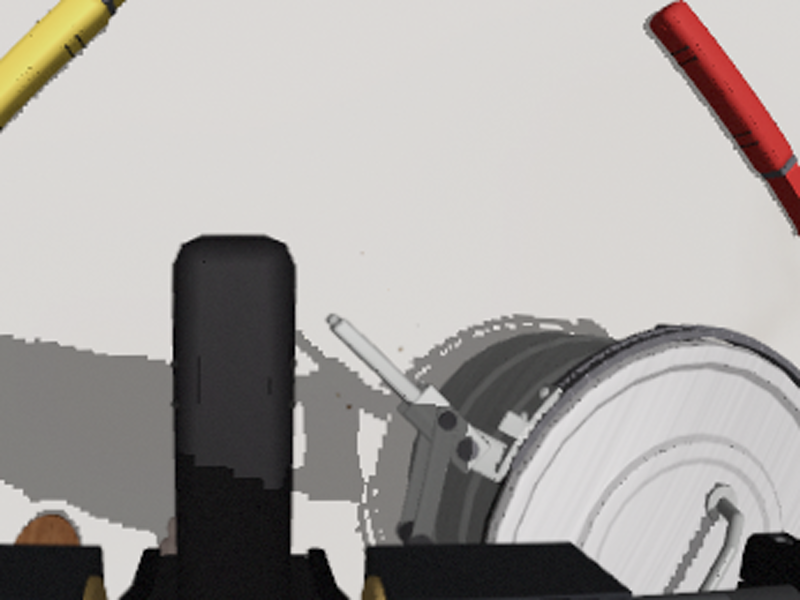

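Lever tip is at crop (332,318), the stub's inner end at about (412,395), and there are pins at (447,420) and (465,450). The keg lid is at right, and the bar handle end at (235,240) is held straight.

```bash
python3 - <<'E'
from h import *
import pickle
np.set_printoptions(precision=4,suppress=True)
o=pickle.load(open("w2.pkl","rb"));k=800/347
f=lambda x,y,z:wplane(180+x/k,y/k,z,o)
tip=f(332,318,.156);st=f(412,395,.156);p1=f(447,420,.160);p2=f(465,450,.160)
print(tip,st,p1,p2)
for q in(st,p1,p2):
    d=(tip-q)[:2];print(np.hypot(*d),np.degrees(np.arctan2(d[1],d[0])))
# stub edges
a=f(325,324,.156);b=f(402,400,.156);c=f(340,314,.156);e=f(420,390,.156)
for x,y in((a,b),(c,e)): d=(x-y)[:2];print("edge",np.degrees(np.arctan2(d[1],d[0])),np.hypot(*d))
# rim points of lid z .16
u=np.array([(495,520),(540,430),(600,372),(690,330),(760,345)])
P=np.array([f(*q,.16)[:2] for q in u])
A=np.c_[2*P,np.ones(len(P))];s=np.linalg.lstsq(A,(P**2).sum(1),rcond=None)[0];print("rim",s[:2],np.sqrt(s[2]+s[0]**2+s[1]**2))
# handle end centre
hx=[f(x,300,.24+.01+.013) for x in(174,295)];print("handle side",hx)
print(f(235,240,.243+.0225-.0))
E
```

```text
[ 0.5288 -0.0986  0.156 ] [ 0.5583 -0.1227  0.156 ] [ 0.5706 -0.1299  0.16  ] [ 0.5783 -0.1399  0.16  ]
0.038091846731608106 140.79498262151458
0.05215703029136626 143.16115567427255
0.06445231229835457 140.16323865078797
edge 139.91263980488642 0.03707263081811241
edge 141.32644697425766 0.03790505854141883
rim [ 0.6842 -0.1796] 0.09209786531054881
handle side [array([ 0.4846, -0.0942,  0.263 ]), array([ 0.5074, -0.093 ,  0.263 ])]
[ 0.4955 -0.0824  0.2655]
```

```bash
python3 - <<'E'
from h import *
e=plan([(.4475,-.0315,.243,140.5,10),(.4475,-.0315,.146,140.5,8)],255)
E
```

```text
12.9 -4.5 0 -0.083 255;13.2 -3.4 0 -0.083 255;13.4 -2.3 0 -0.083 255;13.6 -1.2 0 -0.083 255;13.7 -0.1 0 -0.082 255;13.6 1 0 -0.083 255;13.5 2.2 0 -0.082 255;13.3 3.2 0.1 -0.083 255;12.9 4.4 0 -0.082 255;12.5 5.4 0.1 -0.083 255;-0 -0 12.1 0 255;-0 -0 12.1 0 255;-0 -0 12.1 0 255;-0 -0 12.1 0 255;-0 -0 12.1 0 255;-0 -0 12.2 0 255;-0 -0 12.1 0 255;-0 -0.1 12.2 0 255
```

Call:
{"api": "arm_command", "payload": {"series": "13 -4.5 0 -0.083 255;13 -3.5 0 -0.083 255;13.5 -2.5 0 -0.083 255;13.5 -1 0 -0.083 255;13.5 0 0 -0.082 255;13.5 1 0 -0.083 255;13.5 2 0 -0.082 255;13.5 3 0 -0.083 255;13 4.5 0 -0.082 255;12.5 5.5 0 -0.083 255;0 0 0 0 255;0 0 10 0 255;0 0 14 0 255;0 0 14 0 255;0 0 14 0 255;0 0 14 0 255;0 0 14 0 255;0 0 10 0 255;0 0 5 0 255;0 0 0 0 255"}}

```text
time_s: 9.0
tool_pos: [0.4466, -0.0332, 0.1466]
tool_rot: [-180.0, -0.1, 140.4]
force: [0.4, -0.4, -0.9]
grip_width: 0.0237
grasp_force: 50.0
```

```bash
cat >> h.py <<'E'
piv=np.array([.579,-.140])
def rel():
    o=telemetry.get_obs();d=o["tool_pos"][:2]-piv;a=np.radians(140.5);u=np.array([np.cos(a),np.sin(a)]);n=np.array([-u[1],u[0]])
    print("t",o["time_s"],"pos",o["tool_pos"].round(4),"rot",o["tool_rot"].round(2),"r",np.hypot(*d).round(4),"ang",np.degrees(np.arctan2(d[1],d[0])).round(2),"along/lat",(d@u).round(4),(d@n).round(4))
    print("F",o["force"].round(2),"T",o["wrist_torque"].round(3),"q",o["qpos"].round(0),"grip",o["grasp_force"],o["grip_width"]);return o
E
python3 - <<'E'
from h import *
rel()
t=cams.read_camera("top");s=cams.read_camera("scene")
cv2.imwrite("pics/t2.png",t);cv2.imwrite("pics/s2.png",s)
T=cv2.resize((255*(t[170:240,270:370]/255.)**.6).astype(np.uint8),(400,280),interpolation=cv2.INTER_CUBIC)
S=cv2.resize(s[130:235,240:390],(800,560),interpolation=cv2.INTER_CUBIC)
cv2.imwrite("pics/c2.png",S);cv2.imwrite("pics/c2t.png",T)
# predicted pixels in scene crop of lever tip, bar mouth
a=np.radians(140.5);u=np.array([np.cos(a),np.sin(a),0])
o=telemetry.get_obs()
for p in(np.r_[piv,.153]+.066*u, o["tool_pos"]+[0,0,.009]-.0875*u): q=proj("scene",p);print((q-[240,130])*800/150)
E
```

```text
t 9.0 pos [ 0.4466 -0.0332  0.1466] rot [-1.7995e+02 -1.4000e-01  1.4037e+02] r 0.17 ang 141.11 along/lat 0.17 0.0018
F [ 0.38 -0.42 -0.95] T [ 0.017 -0.126 -0.044] q [ 46.  -2. -43. 115.  -2.  67.  53.] grip 49.9994561355561 0.023700966953838574
[359.55760328 353.38308817]
[362.86089475 369.8198566 ]
```

View pics/c2.png

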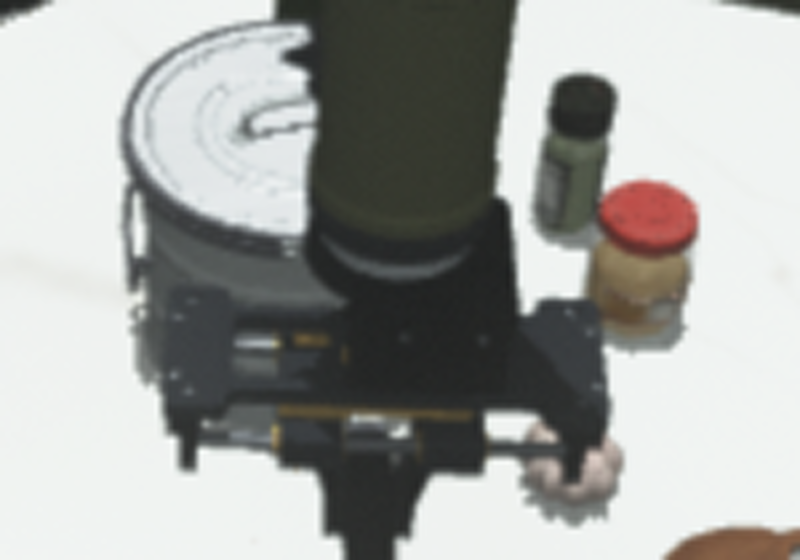

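Call:
{"api": "arm_command", "payload": {"series": "-2 1 1.5 -0.002 255;-4 0.8 1.2 0 255;-4 0 0 0 255;-4 0 0 0 255;-3 0 0 0 255;-3 0 0 0 255;0 0 0 0 255;0 0 0 0 255"}}

```text
time_s: 9.77
tool_pos: [0.4641, -0.0445, 0.1453]
tool_rot: [180.0, -0.0, 140.5]
force: [0.1, -0.7, -1.7]
grip_width: 0.0233
grasp_force: 50.0
```

```bash
python3 -c "
from h import *
rel()"
```

```text
t 9.7667 pos [ 0.4641 -0.0445  0.1453] rot [ 1.7999e+02 -2.0000e-02  1.4052e+02] r 0.1494 ang 140.27 along/lat 0.1494 -0.0006
F [ 0.07 -0.66 -1.73] T [ 0.047 -0.063  0.009] q [ 46.   1. -43. 113.   1.  67.  53.] grip 49.99935485422611 0.023320465108706192
```

Call:
{"api": "arm_command", "payload": {"series": "-2.5 0 0.6 0 255;-2.5 0 0.6 0 255;-2.5 0 0 0 255;-2.5 0 0 0 255;0 0 0 0 255;0 0 0 0 255"}}

```text
time_s: 10.27
tool_pos: [0.4718, -0.0509, 0.1441]
tool_rot: [180.0, -0.0, 140.5]
force: [0.5, -0.4, -0.7]
grip_width: 0.0237
grasp_force: 50.0
```

```bash
python3 -c "
from h import *
rel()"
```

```text
t 10.2667 pos [ 0.4718 -0.0509  0.1441] rot [ 1.8000e+02 -2.0000e-02  1.4052e+02] r 0.1394 ang 140.26 along/lat 0.1394 -0.0006
F [ 0.5  -0.41 -0.75] T [ 0.072 -0.128  0.043] q [ 46.   2. -43. 112.   2.  67.  52.] grip 49.99939533881843 0.02368752545401024
```

Call:
{"api": "arm_command", "payload": {"series": "-3 0 0 0 255;-3 0 0 0 255;-3 0 0 0 255;-3 0 0 0 255;0 0 0 0 255;0 0 0 0 255"}}

```text
time_s: 10.77
tool_pos: [0.4811, -0.0585, 0.1441]
tool_rot: [180.0, -0.0, 140.5]
force: [-0.0, -0.1, -2.2]
grip_width: 0.0239
grasp_force: 50.0
```

```bash
python3 -c "
from h import *
rel()"
```

```text
t 10.7667 pos [ 0.4811 -0.0585  0.1441] rot [ 1.7999e+02 -2.0000e-02  1.4052e+02] r 0.1273 ang 140.23 along/lat 0.1273 -0.0006
F [-0.01 -0.06 -2.22] T [ 0.073 -0.136 -0.04 ] q [ 46.   4. -43. 111.   3.  67.  52.] grip 49.99941981397569 0.02385977714399786
```

Now ease in to the bottom of the socket, expected at r = 0.115.

Call:
{"api": "arm_command", "payload": {"series": "-2.5 0 0 0 255;-2.5 0 0 0 255;-2.5 0 0 0 255;-1.5 0 0 0 255;-1 0 0 0 255;0 0 0 0 255;0 0 0 0 255"}}

```text
time_s: 11.35
tool_pos: [0.4887, -0.0648, 0.1441]
tool_rot: [-180.0, -0.0, 140.5]
force: [-0.0, 0.1, -1.4]
grip_width: 0.0233
grasp_force: 50.0
```

```bash
python3 -c "
from h import *
rel()"
```

```text
t 11.35 pos [ 0.4887 -0.0648  0.1441] rot [-1.8000e+02 -1.0000e-02  1.4054e+02] r 0.1175 ang 140.19 along/lat 0.1175 -0.0006
F [-0.01  0.12 -1.37] T [ 0.069 -0.128  0.034] q [ 45.   5. -42. 109.   4.  67.  52.] grip 49.99946434982121 0.023330695177961314
```

Call:
{"api": "arm_command", "payload": {"series": "-1 0 0 0 255;-1 0 0 0 255;0 0 0 0 255;0 0 0 0 255"}}

```text
time_s: 11.68
tool_pos: [0.4903, -0.0661, 0.1441]
tool_rot: [-180.0, 0.0, 140.5]
force: [-0.3, 0.6, -1.3]
grip_width: 0.0237
grasp_force: 50.0
```

Call:
{"api": "arm_command", "payload": {"series": "-1 0 0 0 255;0 0 0 0 255;0 0 0 0 255"}}

```text
time_s: 11.93
tool_pos: [0.4909, -0.0666, 0.1441]
tool_rot: [-180.0, -0.0, 140.5]
force: [-0.9, 0.4, -1.9]
grip_width: 0.0237
grasp_force: 50.0
```

```bash
python3 - <<'E'
from h import *
rel()
t=cams.read_camera("top");s=cams.read_camera("wrist");cv2.imwrite("pics/w3.png",s)
T=cv2.resize((255*(t[165:240,270:370]/255.)**.6).astype(np.uint8),(800,600),interpolation=cv2.INTER_CUBIC)
cv2.imwrite("pics/c3t.png",T)
E
```

```text
t 11.9333 pos [ 0.4909 -0.0666  0.1441] rot [-1.7999e+02 -3.0000e-02  1.4054e+02] r 0.1147 ang 140.19 along/lat 0.1147 -0.0006
F [-0.93  0.4  -1.92] T [0.171 0.019 0.023] q [ 45.   5. -42. 109.   4.  67.  52.] grip 49.999593989923596 0.023748297101571125
```

View pics/c3t.png

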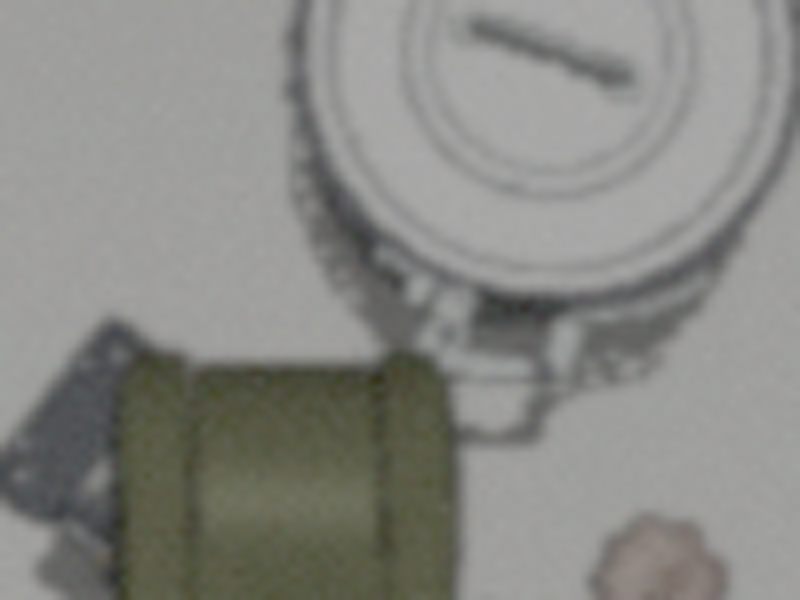

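Call:
{"api": "arm_command", "payload": {"series": "-1 0 0 0 255;0 0 0 0 255;0 0 0 0 255"}}

```text
time_s: 12.28
tool_pos: [0.4913, -0.067, 0.1439]
tool_rot: [-180.0, -0.1, 140.5]
force: [-1.9, 1.4, -1.1]
grip_width: 0.0239
grasp_force: 50.0
```

Call:
{"api": "arm_command", "payload": {"series": "-1 0 0 0 255;0 0 0 0 255;0 0 0 0 255"}}

```text
time_s: 12.53
tool_pos: [0.4916, -0.0671, 0.1438]
tool_rot: [-180.0, -0.2, 140.6]
force: [-4.7, 2.9, 0.6]
grip_width: 0.0234
grasp_force: 50.0
```

```bash
python3 -c "
from h import *
rel()"
```

```text
t 12.5333 pos [ 0.4916 -0.0671  0.1438] rot [-1.7995e+02 -1.5000e-01  1.4056e+02] r 0.1138 ang 140.2 along/lat 0.1138 -0.0006
F [-4.7   2.91  0.56] T [ 0.69   0.81  -0.011] q [ 45.   6. -42. 109.   4.  67.  52.] grip 50.00003658235073 0.023377424276332177
```

Call:
{"api": "arm_command", "payload": {"series": "1 0 0 0 255;0 2 0 0.02 255;0 3.4 0 0.03 255;0 3.4 0 0.03 255;0 3.4 0 0.03 255;0 3.4 0 0.03 255;0 0 0 0 255"}}

```text
time_s: 13.12
tool_pos: [0.501, -0.0572, 0.1437]
tool_rot: [-179.8, -0.0, 132.4]
force: [-6.3, -2.3, 0.4]
grip_width: 0.0235
grasp_force: 50.0
```

```bash
cat >> h.py <<'E'
def sw():
    o=rel();d=o["tool_pos"][:2]-piv;r=np.hypot(*d);u=np.r_[d/r,0];t=np.array([u[1],-u[0],0]) # clockwise tangent
    F=o["force"];print("resist tang",-(F@t).round(2),"radial out",(F@u).round(2),"Tz",o["wrist_torque"][2].round(3),"lever moment",(-(F@t)*r).round(2),"+Tz",o["wrist_torque"][2].round(2),"yaw-ang",round(o["tool_rot"][2]-np.degrees(np.arctan2(d[1],d[0])),2))
E
python3 -c "
from h import *
sw()"
```

```text
t 13.1167 pos [ 0.501  -0.0572  0.1437] rot [-1.7976e+02 -4.0000e-02  1.3243e+02] r 0.1137 ang 133.28 along/lat 0.1128 -0.0143
F [-6.28 -2.28  0.39] T [-0.257  1.132  0.016] q [ 44.   7. -42. 108.   5.  67.  42.] grip 50.00049106311053 0.023494672303680856
resist tang 6.13 radial out 2.64 Tz 0.016 lever moment 0.7 +Tz 0.02 yaw-ang -0.86
```

Call:
{"api": "arm_command", "payload": {"series": "0.5 3.4 0 0.03 255;0 3.4 0 0.03 255;0 3.4 0 0.03 255;0 3.4 0 0.03 255;0 3.4 0 0.03 255;0 3.4 0 0.03 255;0 3.4 0 0.03 255;0 3.4 0 0.03 255"}}

```text
time_s: 13.78
tool_pos: [0.5218, -0.0418, 0.1435]
tool_rot: [-179.6, 0.0, 118.6]
force: [-7.3, -3.0, 0.8]
grip_width: 0.0236
grasp_force: 50.0
```

```bash
python3 -c "
from h import *
sw()"
```

```text
t 13.7833 pos [ 0.5218 -0.0418  0.1435] rot [-1.7964e+02  4.0000e-02  1.1864e+02] r 0.1137 ang 120.24 along/lat 0.1066 -0.0394
F [-7.29 -2.97  0.82] T [-0.737  1.581  0.249] q [ 40.  10. -42. 105.   7.  68.  24.] grip 50.01976209226996 0.02357830812593005
resist tang 7.8 radial out 1.1 Tz 0.249 lever moment 0.89 +Tz 0.25 yaw-ang -1.61
```

Call:
{"api": "arm_command", "payload": {"series": "0 3.4 0 0.03 255;0 3.4 0 0.03 255;0 3.4 0 0.03 255;0 3.4 0 0.03 255;0 3.4 0 0.03 255;0 3.4 0 0.03 255;0 3.4 0 0.03 255;0 3.4 0 0.03 255"}}

```text
time_s: 14.45
tool_pos: [0.5465, -0.0312, 0.1434]
tool_rot: [-179.6, 0.1, 104.9]
force: [-7.8, -2.4, 2.5]
grip_width: 0.0236
grasp_force: 50.0
```

```bash
python3 -c "
from h import *
sw()"
```

```text
t 14.45 pos [ 0.5465 -0.0312  0.1434] rot [-1.7961e+02  1.1000e-01  1.0489e+02] r 0.1135 ang 106.64 along/lat 0.0943 -0.0633
F [-7.81 -2.45  2.52] T [-0.769  1.81   0.246] q [ 36.  13. -40. 102.   9.  68.   8.] grip 50.016643507406116 0.02355147131996043
resist tang 8.19 radial out -0.11 Tz 0.246 lever moment 0.93 +Tz 0.25 yaw-ang -1.75
```

Call:
{"api": "arm_command", "payload": {"series": "0 3.4 0 0.03 255;0 3.4 0 0.03 255;0 3.4 0 0.03 255;0 3.4 0 0.03 255;0 3.4 0 0.03 255;0 3.4 0 0.03 255;0 3.4 0 0.03 255;0 3.4 0 0.03 255;0 3.4 0 0.03 255;0 3.4 0 0.03 255"}}

```text
time_s: 15.28
tool_pos: [0.5804, -0.0266, 0.1434]
tool_rot: [-179.7, 0.2, 87.7]
force: [-7.4, -1.7, 1.5]
grip_width: 0.0237
grasp_force: 50.0
```

```bash
python3 -c "
from h import *
sw()"
```

```text
t 15.2833 pos [ 0.5804 -0.0266  0.1434] rot [-179.69    0.18   87.69] r 0.1134 ang 89.3 along/lat 0.0711 -0.0884
F [-7.37 -1.71  1.48] T [-0.438  1.672  0.076] q [ 32.  17. -38.  98.  11.  69. -11.] grip 50.00418210402131 0.02369765613148317
resist tang 7.35 radial out -1.8 Tz 0.076 lever moment 0.83 +Tz 0.08 yaw-ang -1.62
```

Call:
{"api": "arm_command", "payload": {"series": "-0.5 3.4 0 0.03 255;0 3.4 0 0.03 255;0 3.4 0 0.03 255;0 3.4 0 0.03 255;0 3.4 0 0.03 255;0 0 0 0 255"}}

```text
time_s: 15.78
tool_pos: [0.5981, -0.0282, 0.1435]
tool_rot: [-179.8, 0.1, 79.1]
force: [-5.7, -0.8, 0.7]
grip_width: 0.0234
grasp_force: 50.0
```

```bash
python3 -c "
from h import *
sw()"
```

```text
t 15.7833 pos [ 0.5981 -0.0282  0.1435] rot [-1.7979e+02  1.3000e-01  7.9090e+01] r 0.1134 ang 80.3 along/lat 0.0564 -0.0984
F [-5.72 -0.81  0.68] T [-0.277  1.253 -0.054] q [ 30.  19. -36.  95.  12.  70. -20.] grip 50.00090909656137 0.023369386883187335
resist tang 5.51 radial out -1.76 Tz -0.054 lever moment 0.62 +Tz -0.05 yaw-ang -1.21
```

Call:
{"api": "arm_command", "payload": {"series": "0 2.3 0 0.02 255;0 2.3 0 0.02 255;0 2.3 0 0.02 255;0 2.3 0 0.02 255;0 0 0 0 255"}}

```text
time_s: 16.2
tool_pos: [0.6072, -0.0301, 0.1435]
tool_rot: [-179.8, 0.1, 74.5]
force: [-5.3, -0.4, 0.3]
grip_width: 0.0236
grasp_force: 50.0
```

```bash
python3 -c "
from h import *
sw()"
```

```text
t 16.2 pos [ 0.6072 -0.0301  0.1435] rot [-1.7983e+02  1.4000e-01  7.4530e+01] r 0.1134 ang 75.61 along/lat 0.0481 -0.1027
F [-5.28 -0.39  0.27] T [-0.207  1.287 -0.027] q [ 29.  20. -35.  94.  12.  70. -24.] grip 50.001709973439574 0.023566897873085284
resist tang 5.02 radial out -1.69 Tz -0.027 lever moment 0.57 +Tz -0.03 yaw-ang -1.08
```

Call:
{"api": "arm_command", "payload": {"series": "0 2.3 0 0.02 255;0 2.3 0 0.02 255;0 0 0 0 255"}}

```text
time_s: 16.45
tool_pos: [0.6117, -0.0314, 0.1436]
tool_rot: [-179.8, 0.1, 72.2]
force: [-4.7, -0.2, 1.3]
grip_width: 0.0238
grasp_force: 50.0
```

Call:
{"api": "arm_command", "payload": {"series": "0 2.3 0 0.02 255;0 2.3 0 0.02 255;0 0 0 0 255"}}

```text
time_s: 16.7
tool_pos: [0.6162, -0.0329, 0.1436]
tool_rot: [-179.9, 0.1, 70.0]
force: [-5.1, -0.6, -0.1]
grip_width: 0.0238
grasp_force: 50.0
```

```bash
python3 -c "
from h import *
sw()"
```

```text
t 16.7 pos [ 0.6162 -0.0329  0.1436] rot [-1.7987e+02  1.3000e-01  6.9960e+01] r 0.1134 ang 70.87 along/lat 0.0395 -0.1063
F [-5.14 -0.56 -0.1 ] T [-0.219  1.141 -0.113] q [ 28.  21. -34.  93.  12.  71. -28.] grip 50.005414970219135 0.023839561384654852
resist tang 4.67 radial out -2.22 Tz -0.113 lever moment 0.53 +Tz -0.11 yaw-ang -0.91
```

Call:
{"api": "arm_command", "payload": {"series": "0 1.8 0 0.016 255;0 1.8 0 0.016 255;0 0 0 0 255"}}

```text
time_s: 16.95
tool_pos: [0.6196, -0.0341, 0.1436]
tool_rot: [-179.9, 0.1, 68.1]
force: [-6.0, -0.3, 0.2]
grip_width: 0.0237
grasp_force: 50.0
```

Call:
{"api": "arm_command", "payload": {"series": "0 1.8 0 0.016 255;0 0 0 0 255"}}

```text
time_s: 17.12
tool_pos: [0.6213, -0.0346, 0.1436]
tool_rot: [-179.9, 0.1, 67.3]
force: [-4.7, -1.4, -0.3]
grip_width: 0.0236
grasp_force: 50.0
```

```bash
python3 -c "
from h import *
sw()"
```

```text
t 17.1167 pos [ 0.6213 -0.0346  0.1436] rot [-1.799e+02  1.200e-01  6.725e+01] r 0.1135 ang 68.12 along/lat 0.0344 -0.1082
F [-4.7  -1.36 -0.35] T [-0.317  1.167 -0.096] q [ 28.  21. -34.  92.  12.  71. -31.] grip 50.00611789058894 0.0235814316899206
resist tang 3.85 radial out -3.01 Tz -0.096 lever moment 0.44 +Tz -0.1 yaw-ang -0.87
```

Call:
{"api": "arm_command", "payload": {"series": "-0.5 1.8 0 0.016 255;0 0 0 0 255"}}

```text
time_s: 17.28
tool_pos: [0.623, -0.0354, 0.1437]
tool_rot: [-179.9, 0.1, 66.4]
force: [-4.6, -1.2, -0.1]
grip_width: 0.0234
grasp_force: 50.0
```

Call:
{"api": "arm_command", "payload": {"series": "0 1.8 0 0.016 255;0 0 0 0 255"}}

```text
time_s: 17.45
tool_pos: [0.6247, -0.0361, 0.1437]
tool_rot: [-179.9, 0.1, 65.5]
force: [-5.5, -1.0, -1.5]
grip_width: 0.0238
grasp_force: 50.0
```

```bash
python3 -c "
from h import *
sw()"
```

```text
t 17.45 pos [ 0.6247 -0.0361  0.1437] rot [-1.7994e+02  8.0000e-02  6.5450e+01] r 0.1135 ang 66.24 along/lat 0.0308 -0.1093
F [-5.48 -0.96 -1.48] T [-0.26   1.056 -0.12 ] q [ 27.  22. -33.  92.  12.  71. -33.] grip 50.00765024218708 0.023839301172769417
resist tang 4.63 radial out -3.09 Tz -0.12 lever moment 0.53 +Tz -0.12 yaw-ang -0.79
```

Call:
{"api": "arm_command", "payload": {"series": "0 1.8 0 0.016 255;0 0 0 0 255"}}

```text
time_s: 17.62
tool_pos: [0.6263, -0.0367, 0.1436]
tool_rot: [-179.9, 0.1, 64.5]
force: [-5.8, -1.2, -0.2]
grip_width: 0.0234
grasp_force: 50.0
```

Call:
{"api": "arm_command", "payload": {"series": "0 1.8 0 0.016 255;0 0 0 0 255"}}

```text
time_s: 17.78
tool_pos: [0.627, -0.0371, 0.1435]
tool_rot: [-179.8, 0.1, 63.7]
force: [-7.8, -0.5, -0.5]
grip_width: 0.0233
grasp_force: 50.0
```

```bash
python3 -c "
from h import *
sw()"
```

```text
t 17.7833 pos [ 0.627  -0.0371  0.1435] rot [-1.7982e+02  1.3000e-01  6.3670e+01] r 0.1135 ang 64.98 along/lat 0.0284 -0.1099
F [-7.83 -0.49 -0.54] T [-0.186  1.709 -0.029] q [ 27.  22. -33.  91.  12.  71. -34.] grip 50.00082557089627 0.023298829103386272
resist tang 6.89 radial out -3.75 Tz -0.029 lever moment 0.78 +Tz -0.03 yaw-ang -1.31
```

Call:
{"api": "arm_command", "payload": {"series": "0 1.8 0 0.016 255;0 0 0 0 255"}}

```text
time_s: 17.95
tool_pos: [0.6278, -0.0376, 0.1434]
tool_rot: [-179.7, 0.2, 62.8]
force: [-9.1, 0.7, 1.3]
grip_width: 0.0237
grasp_force: 50.0
```

```bash
python3 -c "
from h import *
sw()"
```

```text
t 17.95 pos [ 0.6278 -0.0376  0.1434] rot [-1.7972e+02  1.7000e-01  6.2790e+01] r 0.1135 ang 64.53 along/lat 0.0275 -0.1101
F [-9.11  0.72  1.26] T [-0.111  2.237  0.073] q [ 27.  22. -33.  91.  12.  71. -35.] grip 50.003439551219344 0.023701896654413086
resist tang 8.53 radial out -3.27 Tz 0.073 lever moment 0.97 +Tz 0.07 yaw-ang -1.74
```

Call:
{"api": "arm_command", "payload": {"series": "0 1.5 0 0.005 255;0 0 0 0 255"}}

```text
time_s: 18.12
tool_pos: [0.6281, -0.0378, 0.1432]
tool_rot: [-179.6, 0.2, 62.5]
force: [-11.7, 1.2, 2.1]
grip_width: 0.0237
grasp_force: 50.0
```

```bash
python3 -c "
from h import *
sw()"
```

```text
t 18.1167 pos [ 0.6281 -0.0378  0.1432] rot [-179.58    0.22   62.54] r 0.1134 ang 64.37 along/lat 0.0272 -0.1101
F [-11.74   1.16   2.06] T [0.024 2.772 0.106] q [ 27.  22. -33.  91.  12.  71. -35.] grip 50.00240588095039 0.023749979996446458
resist tang 11.09 radial out -4.03 Tz 0.106 lever moment 1.26 +Tz 0.11 yaw-ang -1.83
```

Call:
{"api": "arm_command", "payload": {"series": "0 -1.5 0 -0.005 255;0 -2 0 -0.01 255;0 -2 0 -0.01 255;0 0 0 0 255"}}

```text
time_s: 18.45
tool_pos: [0.6268, -0.0366, 0.144]
tool_rot: [179.9, 0.0, 63.9]
force: [-2.3, -1.5, -1.9]
grip_width: 0.024
grasp_force: 50.0
```

```bash
python3 -c "
from h import *
sw()"
```

```text
t 18.45 pos [ 0.6268 -0.0366  0.144 ] rot [1.7992e+02 4.0000e-02 6.3930e+01] r 0.1139 ang 65.17 along/lat 0.0289 -0.1102
F [-2.28 -1.54 -1.86] T [-0.433  0.492  0.153] q [ 27.  22. -33.  91.  12.  71. -34.] grip 50.00279583502561 0.024006197205738176
resist tang 1.42 radial out -2.35 Tz 0.153 lever moment 0.16 +Tz 0.15 yaw-ang -1.25
```

Call:
{"api": "arm_command", "payload": {"series": "0 -1.5 0 -0.015 255;0 -1.5 0 -0.015 255;0 -1 0 -0.015 255;0 0 0 0 255"}}

```text
time_s: 18.78
tool_pos: [0.6237, -0.0332, 0.1447]
tool_rot: [179.9, -0.1, 66.6]
force: [-0.3, 0.5, -2.1]
grip_width: 0.024
grasp_force: 50.0
```

```bash
python3 -c "
from h import *
sw()"
```

```text
t 18.7833 pos [ 0.6237 -0.0332  0.1447] rot [ 1.7991e+02 -8.0000e-02  6.6560e+01] r 0.1158 ang 67.27 along/lat 0.0334 -0.1109
F [-0.25  0.52 -2.13] T [ 0.064 -0.106  0.022] q [ 28.  21. -33.  92.  12.  71. -32.] grip 49.99924797099084 0.023989613634131365
resist tang 0.43 radial out 0.38 Tz 0.022 lever moment 0.05 +Tz 0.02 yaw-ang -0.72
```

Call:
{"api": "arm_command", "payload": {"series": "0 -1 0 -0.02 255;2 0 0 0 255;3 0 0 0 255;3 0 0 0 255;3 0 0 0 255;0 0 0 0 255"}}

```text
time_s: 19.28
tool_pos: [0.6266, -0.0221, 0.1442]
tool_rot: [180.0, -0.0, 67.7]
force: [-0.4, -0.3, -2.2]
grip_width: 0.0237
grasp_force: 50.0
```

```bash
python3 -c "
from h import *
sw()"
```

```text
t 19.2833 pos [ 0.6266 -0.0221  0.1442] rot [ 1.800e+02 -5.000e-02  6.767e+01] r 0.1271 ang 68.0 along/lat 0.0382 -0.1212
F [-0.37 -0.26 -2.16] T [ 0.011 -0.058  0.024] q [ 27.  22. -34.  91.  13.  71. -32.] grip 49.99951725360006 0.023717574773424267
resist tang 0.24 radial out -0.38 Tz 0.024 lever moment 0.03 +Tz 0.02 yaw-ang -0.33
```

Force-free; draw it off fully (about 50 mm more) along the axis.

Call:
{"api": "arm_command", "payload": {"series": "4 0 0 0 255;4 0 0 0 255;4 0 0 0 255;4 0 0 0 255;5 0 0 0 255;6 0 0 0 255;6 0 0 0 255;8 0 0 0 255;8 0 0 0 255;8 0 0 0 255;0 0 0 0 255;0 0 0 0 255"}}

```text
time_s: 20.28
tool_pos: [0.6481, 0.0303, 0.144]
tool_rot: [-180.0, -0.0, 67.7]
force: [0.1, -0.5, -1.6]
grip_width: 0.0236
grasp_force: 50.0
```

```bash
python3 - <<'E'
from h import *
o=rel()
import pickle;pickle.dump(o,open("w4.pkl","wb"))
cv2.imwrite("pics/w4.png",cams.read_camera("wrist"));t=cams.read_camera("top");s=cams.read_camera("scene")
T=cv2.resize((255*(t[165:240,270:370]/255.)**.6).astype(np.uint8),(400,300),interpolation=cv2.INTER_CUBIC)
S=cv2.resize(s[140:215,250:350],(400,300),interpolation=cv2.INTER_CUBIC)
cv2.imwrite("pics/c4.png",np.hstack([T,S]))
E
```

```text
t 20.2833 pos [0.6481 0.0303 0.144 ] rot [-1.7998e+02 -1.0000e-02  6.7690e+01] r 0.1838 ang 67.93 along/lat 0.055 -0.1753
F [ 0.08 -0.51 -1.62] T [0.016 0.009 0.011] q [ 21.  25. -34.  88.  14.  72. -37.] grip 49.99930887948722 0.02363209008024836
```

View pics/c4.png

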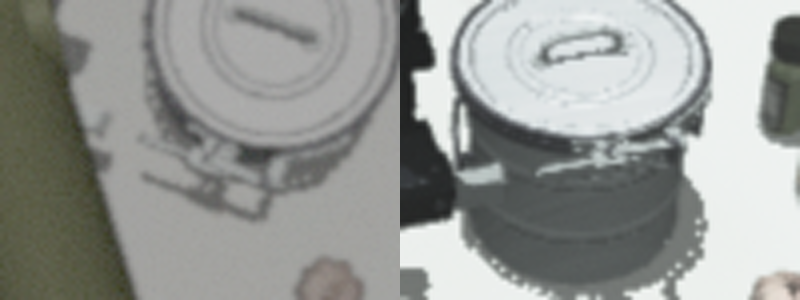

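The lever now lies along the keg, its tip at right-crop (540,173), and the socket is off it at (480,175). I'll check its angle and plan the path back to the board.

```bash
python3 - <<'E'
from h import *
p=plane("scene",285,183.2,.155);d=p[:2]-piv;print(p,np.hypot(*d),np.degrees(np.arctan2(d[1],d[0])))
for a in(66,69,72): print(a,proj("scene",np.r_[piv+.066*np.array([np.cos(np.radians(a)),np.sin(np.radians(a))]),.155]))
e=plan([(.60,.10,.19,80,4),(.556,.29,.16,93,8)],255)
E
```

```text
[ 0.60189727 -0.08036593  0.155     ] 0.0638788506847534 68.99506696818051
66 [283.9174978  182.50839965]
69 [284.25942655 183.34689734]
72 [284.66610396 184.17635496]
11.9 -17.9 -11.5 -0.054 255;12.9 -17.2 -11.5 -0.054 255;13.8 -16.5 -11.5 -0.055 255;14.7 -15.8 -11.5 -0.054 255;22.4 -9.5 3.7 -0.028 255;22.7 -8.9 3.7 -0.028 255;22.9 -8.3 3.7 -0.029 255;23.2 -7.6 3.8 -0.028 255;23.4 -7 3.7 -0.029 255;23.6 -6.3 3.8 -0.028 255;23.7 -5.6 3.7 -0.029 255;23.9 -4.9 3.8 -0.028 255
```

Call:
{"api": "arm_command", "payload": {"series": "12 -18 -11.5 -0.054 255;13 -17 -11.5 -0.054 255;14 -16.5 -11.5 -0.055 255;14.5 -16 -11.5 -0.054 255;22 -10.5 3 -0.028 255;22 -10 3 -0.028 255;22 -9.5 3 -0.029 255;22 -9 3 -0.028 255;22 -8.5 3 -0.029 255;22 -8 3 -0.028 255;22 -7 3 -0.029 255;22 -6 3 -0.028 255;0 0 0 0 255;0 0 0 0 255;0 0 0 0 255"}}

```text
time_s: 21.68
tool_pos: [0.5456, 0.2806, 0.1661]
tool_rot: [180.0, 0.1, 93.0]
force: [1.0, -0.3, -1.3]
grip_width: 0.0239
grasp_force: 50.0
```

```bash
python3 - <<'E'
from h import *
rel()
e=plan([(.546,.297,.034,93,8)],255)
E
```

```text
t 21.6833 pos [0.5456 0.2806 0.1661] rot [1.7998e+02 7.0000e-02 9.2960e+01] r 0.422 ang 94.54 along/lat 0.2934 -0.3033
F [ 0.98 -0.35 -1.32] T [-0.014 -0.087 -0.03 ] q [  6.  22. -45.  92.  16.  73. -38.] grip 49.999158158898354 0.02394513119483052
2.1 0.2 16.5 -0 255;2.1 0.1 16.5 -0 255;2 0.2 16.5 -0 255;2.1 0.1 16.5 -0 255;2 0.2 16.5 -0 255;2.1 0.1 16.5 -0 255;2 0.2 16.5 -0 255;2.1 0.1 16.6 -0.001 255
```

Call:
{"api": "arm_command", "payload": {"series": "2 0 12 0 255;2 0 18 0 255;2 0 18 0 255;2 0 18 0 255;2 0 18 0 255;2 0 18 0 255;2 0 16 0 255;2 0 10 0 255;0 0 3 0 255;0 0 0 0 255;0 0 0 0 255;0 0 0 0 255"}}

```text
time_s: 22.68
tool_pos: [0.545, 0.298, 0.0362]
tool_rot: [179.9, -0.0, 93.0]
force: [1.0, -0.2, -1.3]
grip_width: 0.0237
grasp_force: 50.0
```

```bash
python3 -c "
from h import *
rel()"
```

```text
t 22.6833 pos [0.545  0.298  0.0362] rot [ 1.7989e+02 -3.0000e-02  9.3010e+01] r 0.4393 ang 94.43 along/lat 0.3048 -0.3163
F [ 1.02 -0.21 -1.26] T [ 0.026 -0.104 -0.029] q [  2.  30. -42.  98.  22.  61. -44.] grip 49.99930996913463 0.023689577707653828
```

Lower gently until touch (expected at TCP z of about 0.026).

Call:
{"api": "arm_command", "payload": {"series": "0 0 3 0 255;0 0 3 0 255;0 0 2 0 255;0 0 0 0 255;0 0 0 0 255"}}

```text
time_s: 23.1
tool_pos: [0.544, 0.2977, 0.0269]
tool_rot: [-180.0, 0.0, 93.0]
force: [0.4, -0.5, -1.5]
grip_width: 0.0237
grasp_force: 50.0
```

Call:
{"api": "arm_command", "payload": {"series": "0 0 1 0 255;0 0 1 0 255;0 0 0 0 255;0 0 0 0 255"}}

```text
time_s: 23.43
tool_pos: [0.5443, 0.298, 0.026]
tool_rot: [180.0, 0.0, 93.0]
force: [-2.0, -1.4, 5.4]
grip_width: 0.0233
grasp_force: 50.0
```

Call:
{"api": "arm_command", "payload": {"series": "0 0 1 0 255;0 0 0 0 255;0 0 0 0 255"}}

```text
time_s: 23.68
tool_pos: [0.5443, 0.298, 0.026]
tool_rot: [180.0, 0.0, 93.0]
force: [-3.1, -3.2, 11.2]
grip_width: 0.024
grasp_force: 50.0
```

Call:
{"api": "arm_command", "payload": {"series": "0 0 -1.5 0 255;0 0 0 0 255;0 0 0 0 0;0 0 0 0 0;0 0 0 0 0;0 0 0 0 0;0 0 0 0 0;0 0 0 0 0;0 0 0 0 0;0 0 0 0 0;0 0 0 0 0;0 0 0 0 0", "squeeze": 10}}

```text
time_s: 24.68
tool_pos: [0.5442, 0.2978, 0.0256]
tool_rot: [-180.0, 0.0, 93.0]
force: [-0.5, -0.3, -0.5]
grip_width: 0.082
grasp_force: 0.0
```

Call:
{"api": "arm_command", "payload": {"series": "0 0 0 0 0;0 0 0 0 0;0 0 -5 0 0;0 0 -15 0 0;0 0 -30 0 0;0 0 -30 0 0;0 0 -30 0 0;0 0 -30 0 0;0 0 -20 0 0;0 0 0 0 0;0 0 0 0 0;0 0 0 0 0"}}

```text
time_s: 25.68
tool_pos: [0.5439, 0.2976, 0.1856]
tool_rot: [-180.0, 0.0, 93.0]
force: [-0.3, -0.9, -0.4]
grip_width: 0.0865
grasp_force: 0.0
```

```bash
python3 - <<'E'
from h import *
o=rel()
w=cams.read_camera("wrist");s=cams.read_camera("scene")
cv2.imwrite("pics/c5.png",np.hstack([cv2.resize(w,(400,300)),cv2.resize(s[110:350,70:390],(400,300),interpolation=cv2.INTER_CUBIC)]))
E
```

```text
t 25.6833 pos [0.5439 0.2976 0.1856] rot [-1.7999e+02  3.0000e-02  9.3040e+01] r 0.439 ang 94.59 along/lat 0.3054 -0.3153
F [-0.31 -0.93 -0.44] T [-0.096 -0.088  0.014] q [  5.  22. -46.  89.  16.  76. -40.] grip 0.0 0.08651998823228547
```

View pics/c5.png

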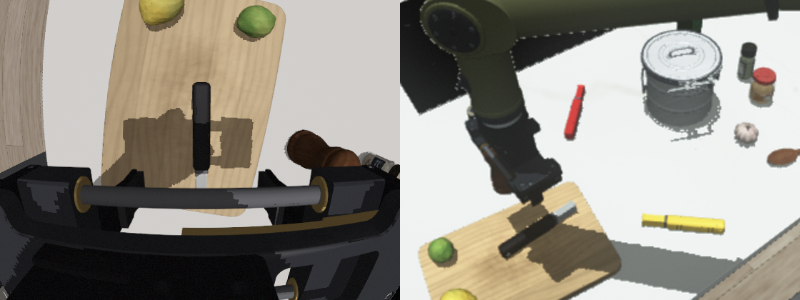

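The bar lies flat on the board, the lever is still along the keg, the mill and jars stand, and the gripper is clear.

```bash
python3 -c "
from h import *
print(env.sign_off())"
```

```text
the job is handed in; nothing more can be done
None
```

The job is handed in at about 26 s: the keg's lever is locked against its stop (about 11 N at the handle), the black bar lies flat on the chopping board again, and the pepper mill and jars were not touched.

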